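# Clear the stand post and offer up the clamp bracket

## Robot

A 6-joint arm with a two-finger parallel gripper is mounted at the origin on the work surface. World frame = base frame: x ahead of the robot, y to its left, z up, the work surface at z = 0. Lengths are in m, angles in rad, forces in N, time in s.
With the tool pointing down it reaches from about 0.35 to 0.85 m from the base axis. Payload 8.1 kg.
Tool frame: the origin (TCP) lies midway between the tips of the shut fingers; the grasp point (between the pads) lies 19 mm behind it (ctrl.pinch_z is the distance from the TCP to the grasp point, in m); z points along the fingers, y is the line along which they close (so a half turn about z gives the same grasp; the last joint's range is limited). The gripper opens to 85 mm and grips with 20 to 120 N. Pads are 22 mm wide; open, the fingers measure 114 mm over their backs; the gripper's body (76 mm by 85 mm) begins 54 mm behind the grasp point. The pads swing forward as they close: fully open they stand 13 mm farther back than shut.
Start: joints at [1.065, 0.13, 1.488, -0, 1.523, -0.085], TCP at [0.245, 0.548, 0.231] pointing down, gripper open.
Joint ranges: [-2.96, 2.96], [-0.89, 2.26], [0.02, 2.5], [-1.34, 4.48], [0, 2.73], [-2.66, 2.66]. Speed limits (rad/s): [2.39, 2.39, 2.79, 3.14, 3.14, 3.14].

## Interface

Orientations are given as a rotation vector (axis times angle).
In Python, from bench import ctrl gives the robot as it stands.
- The arm moves only by the tool drive_tool, never from a script. Its argument "steps" is a list of rows, each a list of 7 numbers: the shift along the tool's x, y, z in cm, then the turn, a rotation vector about the tool's x, y, z in rad, then the finger opening in cm, from 0 to 8.54. A call has 1 to 8 rows; each row is the pose to reach, as a shift and turn from the pose commanded when the call began, along the tool's axes at that moment; what a row does not reach only later rows make up. A row lasts 1/12 s, in which the tool goes at most 41.7 mm and 7.16 degrees, less where a joint would pass 70% of its speed; a pose out of reach is approached as far as the arm can. A call with a gripper value outside its range is refused whole. The fingers move at their own pace and stop on an object; "newtons" is the grip in N (left out, the last holds). Time passes only in rows, so rows that repeat a pose let the fingers close. It gives the time, the measured TCP pose, the force, the opening and the grip force at its end, in the units of the state.
- ctrl.sense(): the state, without advancing time (a new reading comes with each control period).
- ctrl.read_camera(name): name is "scene" or "top" or "wrist"; returns the picture (384x512x3 uint8, red, green, blue); there is no depth.
- ctrl.camera_params(name): a dict with "camera_matrix" (3x3 intrinsics, pixels), "xyz" and "orientation" of the camera in the world. Camera axes: x right, y up, looking along -z (the intrinsics and any distortion apply to the point x, -y, -z); pixel columns grow to the right and rows downward; lengths in m; the calibration is good to about 2 mm. A picture is of the moment at which its call begins: read the wrist's pose just before it. camera_params takes no time and is no camera call; for the wrist camera it gives the pose at the moment of the call.
- ctrl.close_job(): hands the job in; it is judged then, once.
The state is a dict: "clock": time; "qpos": joint angles; "joint_velocities": joint speeds; "joint_efforts": joint torques, N m; "position": TCP position; "orientation": TCP orientation; "ft_force": force on the tool from outside, world axes, zero at the start; "moment": the same for the moment, N m; "gripper_width": opening from 0.0 (shut) to 1.0 (fully open); "gripper_force": force on a finger pad.
Only numpy, scipy, OpenCV 4.12 (cv2) and the standard library are available. Lean on these libraries where they do the work, as an engineer would, in place of code of your own. Each camera call takes 0.05 s, during which the arm holds its last target. There are 200 camera calls.

## Task

The roll of orange tape is in the way on the microscope accessory stand: slide it straight up off the post and leave it lying flat inside the grey tray. Then pick up the blue cast bracket by its balance point, which lies close to the heavy ring and not at mid-length, and finish while still holding it level and still over the stand, clear of it: the ring centred over the post with its underside about 3 cm above the post's tip, and the small end above the short black rest pillar. Do not push or knock over the other things on the bench.

Things in the scene. Friction and masses are not known exactly. Their poses are not given: they have to be found in the camera images.
- stand: Fixed stand: cream plate 230 (x) x 80 x 14 mm, blue stripe on top. Origin at the centre of its underside, x from the post towards the rest pillar, z up. At x = -90 mm a black shoulder (diameter 40, top at z = 30 mm) carries the steel post (diameter 16, tip at z = 84 mm); at x = +90 mm a black rest pillar (diameter 20, top at z = 30 mm).
- post_top (a point): Centre of the tip of the steel post, 84 mm above the bench; axes as the stand.
- rest_top (a point): Centre of the top of the black rest pillar, 30 mm above the bench, 180 mm from the post; axes as the stand.
- tape_roll: Roll of orange tape: outside diameter 56 mm, hole 26 mm, height 30 mm, 70 g. Origin at the centre of its underside, z along its axis. It starts around the post on the shoulder, underside 30 mm and top 60 mm above the bench; its underside must rise past 84 mm to clear the post.
- tray: Fixed shallow open grey tray, 150 x 150 mm outside, 16 mm high, walls and floor 5 mm thick. Origin at the centre of its underside, z up; the inner floor is at z = 5 mm. It lies on the left or on the right of the stand, the bracket on the other side.
- bracket: Loose blue cast bracket, 218 mm long, 0.5 to 0.75 kg. Origin on its underside, below the balance point; z up, x along the bar from heavy ring to small end. Ring (outside diameter 52, bore 26, height 34 mm) centred at x = -50.5; bar 14 mm wide (y), z = 14 to 32, from the ring's edge (x = -24.5) to the small solid end (diameter 24, height 34, steel disc on top) at x = +129.5.
- bracket_balance (a point): The balance point: the middle of the bar's cross-section straight above the bracket's origin, 23 mm above its underside and 50.5 mm from the bore's axis. Grip across the bar (along the bracket's y) here, within 1 cm or so.
- bracket_bore (a point): Centre of the ring's bore, at its underside; axes as the bracket.
- bracket_end (a point): Centre of the small end's underside, 180 mm from the bore; axes as the bracket.
- slide_box: Bystander, loose: green closed slide box, 79 x 99 x 34 (mm). Origin at the centre of its underside. Leave it alone.
- petri_dishes: Bystander, loose: two stacked petri dishes, diameter 90, height 28 (mm). Origin at the centre of its underside. Leave it alone.
- reagent_bottle: Bystander, loose: amber bottle with blue cap, diameter 64, height 140 (mm). Origin at the centre of its underside. Leave it alone.
- vial: Bystander, loose: small green glass vial with white cap, diameter 26, height 50 (mm). Origin at the centre of its underside. Leave it alone.
- tube_rack: Bystander, loose: black tube rack, 70 x 170, 62 high over its tube caps (mm). Origin at the centre of its underside. Leave it alone.
- pen_cup: Bystander, loose: white cup with pens, diameter 76, 140 high over the pens (mm). Origin at the centre of its underside. Leave it alone.

How it is judged:
By the outcome, as a careful person would: the job done as asked, in the order asked, and still so for the second after the job is handed in, while the arm keeps its last pose, push and grip.
It also fails if it takes over 58 s, if anything falls off the work surface, if the arm or the gripper's body presses on something with over 40 N, if the wrist force passes 120 N, or if a joint passes its speed limit or range.

## Working session

There is one attempt and no reset: what is moved stays moved. The work goes in short steps, Python scripts to look and compute and a tool call to move; the robot and the scene stay as the last step left them, time stands still between calls to the robot, and variables do not carry over. Pictures are saved under pics/ and viewed, at most 10 in all, crops included, and the job is handed in when it is done.

Besides the shell and the picture viewer there is one more tool, called as name(argument=value, ...), one argument or row to a line, values as JSON. drive_tool: Moves the arm, as the interface text tells. Its arguments: {"type":"object","properties":{"steps":{"type":"array"},"newtons":{"type":"number"}},"required":["steps"]}

```bash
mkdir -p pics; ls
cat > h.py <<'E'
import numpy as np, cv2
from scipy.spatial.transform import Rotation as R
from bench import ctrl
def save(n,f):
    im=ctrl.read_camera(n); cv2.imwrite('pics/'+f,im[:,:,::-1]); return im
def pose(n):
    p=ctrl.camera_params(n); o=np.array(p['orientation'],float)
    M=R.from_rotvec(o).as_matrix() if o.size==3 else o.reshape(3,3)
    return np.array(p['camera_matrix']),np.array(p['xyz']),M
def ray(P,uv,z):
    K,c,M=P; d=np.linalg.inv(K)@[uv[0],uv[1],1]; d=M@(d*[1,-1,-1]); return c+d*(z-c[2])/d[2]
def proj(P,X):
    K,c,M=P; q=(M.T@(np.array(X)-c))*[1,-1,-1]; q=K@q; return q[:2]/q[2]
E
python3 - <<'E'
from h import *
a=save('top','top0.png'); b=save('scene','scene0.png')
for n in('top','scene','wrist'):print(n,ctrl.camera_params(n))
s=ctrl.sense();print({k:s[k] for k in('clock','position','orientation','gripper_width','ft_force')})
E
```

```text
pics
top {'camera_matrix': array([[436.4887868 ,   0.        , 254.85513033],
       [  0.        , 436.4887868 , 195.99826159],
       [  0.        ,   0.        ,   1.        ]]), 'xyz': array([ 0.47835459, -0.01065753,  1.34948665]), 'orientation': array([ 0.0608665 , -0.06060087, -1.54687225])}
scene {'camera_matrix': array([[431.60670346,   0.        , 253.51215031],
       [  0.        , 431.60670346, 196.84187227],
       [  0.        ,   0.        ,   1.        ]]), 'xyz': array([ 1.34886821, -0.19826331,  0.67868523]), 'orientation': array([0.79364244, 0.60902575, 1.18426504])}
wrist {'camera_matrix': array([[306.23097965,   0.        , 252.65581018],
       [  0.        , 306.23097965, 190.36363337],
       [  0.        ,   0.        ,   1.        ]]), 'xyz': array([0.18253683, 0.57555118, 0.37300287]), 'orientation': array([-0.24335762, -0.15535998,  1.14402702])}
{'clock': 0.1, 'position': array([0.24484112, 0.54724888, 0.23035058]), 'orientation': array([-6.56038298e-01, -3.07184182e+00,  2.45729344e-03]), 'gripper_width': 0.999729177104181, 'ft_force': array([ 1.09772864, -0.79966769, -0.53682607])}
```

View pics/top0.png

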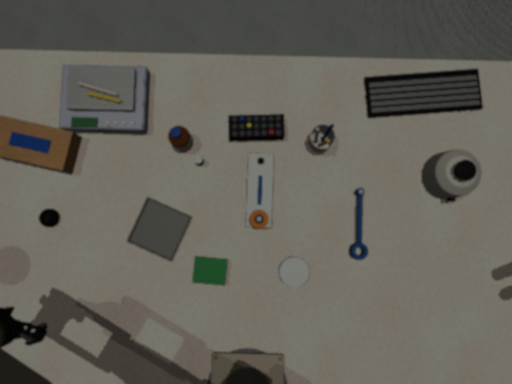

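View pics/scene0.png

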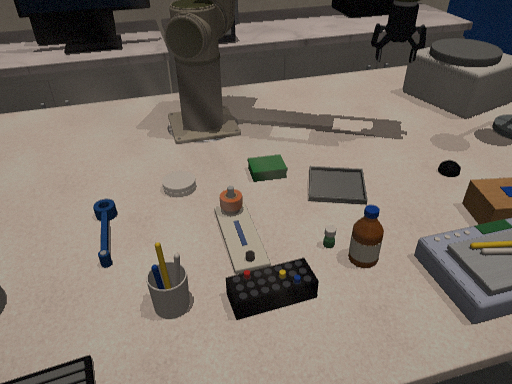

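The top view shows the tape roll at about (259,219) on the post, the rest pillar at (260,160), the tray at (160,228), the bracket ring at (358,251) and its small end at (360,191). The scene view agrees, with the bottle and vial beyond the tray and the dish and green box on the robot side.

Run:
```python
from h import *
im=cv2.imread('pics/top0.png'); hsv=cv2.cvtColor(im,cv2.COLOR_BGR2HSV); P=pose('top')
def comp(lo,hi,box):
    m=cv2.inRange(hsv,np.array(lo),np.array(hi)); k=np.zeros_like(m); x0,y0,x1,y1=box; k[y0:y1,x0:x1]=m[y0:y1,x0:x1]
    return k
def cen(k): y,x=np.nonzero(k); return np.array([x.mean(),y.mean()]),len(x)
t=comp((5,120,90),(18,255,255),(235,200,285,240)); y,x=np.nonzero(t); print('tape',cen(t),(x.min()+x.max())/2,(y.min()+y.max())/2, ray(P,((x.min()+x.max())/2,(y.min()+y.max())/2),.055))
b=comp((95,120,40),(130,255,255),(335,175,385,270)); y,x=np.nonzero(b)
print('bracket ext',x.min(),x.max(),y.min(),y.max())
ring=b.copy(); ring[:242]=0; c,r=cv2.minEnclosingCircle(np.argwhere(ring)[:,::-1].astype(np.float32)); print('ring',c,r,ray(P,c,.03))
e=b.copy(); e[197:]=0; print('end',cen(e)); 
bar=b.copy(); bar[:200]=0; bar[238:]=0; y,x=np.nonzero(bar); f=np.polyfit(y,x,1); print('bar at y190,250',np.polyval(f,[190,250]))
for yy in(190,250): print(ray(P,(np.polyval(f,yy),yy),.032))
p=comp((0,0,0),(180,255,60),(245,150,275,170)); print('rest',cen(p),ray(P,cen(p)[0],.03))
s=comp((95,80,40),(130,255,255),(245,170,275,208)); print('stripe',cen(s),ray(P,cen(s)[0],.014)); rr=cv2.minAreaRect(np.argwhere(s)[:,::-1].astype(np.float32)); print(rr)
# plate
pl=im[150:240,235:285]
g=cv2.inRange(cv2.cvtColor(im,cv2.COLOR_BGR2GRAY),0,125); k=np.zeros_like(g); k[190:265,120:195]=g[190:265,120:195]
rr=cv2.minAreaRect(np.argwhere(k)[:,::-1].astype(np.float32)); print('tray',rr,ray(P,rr[0],.012)); print([ray(P,q,.016)[:2].round(3) for q in cv2.boxPoints(rr)])
for n,uv,z in(('vial',(200,162),.05),('bottle',(180,138),.14),('dish',(294,271),.028),('box',(210,271),.034),('cup',(321,138),.1),('rack',(256,127),.06)): print(n,ray(P,uv,z).round(3))
```

```text
tape (array([258.47647059, 218.92352941]), 170) 258.5 218.5 [ 0.51236467 -0.02161373  0.055     ]
bracket ext 351 366 191 258
ring (358.57843017578125, 250.06863403320312) 8.221664428710938 [ 0.42525157 -0.32447233  0.03      ]
end (array([358.75, 194.5 ]), 12)
bar at y190,250 [359.18805055 358.7586782 ]
[ 0.6062934  -0.32500563  0.032     ]
[ 0.42554903 -0.32453626  0.032     ]
rest (array([260.34615385, 160.65384615]), 26) [ 0.68943947 -0.02350666  0.03      ]
stripe (array([259.2173913 , 190.75362319]), 69) [ 0.59861671 -0.02225629  0.014     ]
((259.27032470703125, 189.51124572753906), (2.4978325366973877, 27.059852600097656), 2.385944128036499)
tray ((157.0, 227.0), (74.0, 74.0), 90.0) [0.48039418 0.2875513  0.012     ]
[array([0.591, 0.405]), array([0.596, 0.178]), array([0.371, 0.17 ]), array([0.366, 0.394])]
vial [0.678 0.158 0.05 ]
bottle [0.731 0.205 0.14 ]
dish [ 0.358 -0.132  0.028]
box [0.353 0.119 0.034]
cup [ 0.749 -0.197  0.1  ]
rack [ 0.786 -0.008  0.06 ]
```

drive_tool(
  steps=[
    [-23.8, -20.5, 0, 0, 0, -0.42, 8.5],
    [-23.8, -20.5, 0, 0, 0, -0.42, 8.5],
    [-23.8, -20.5, 0, 0, 0, -0.42, 8.5],
    [-23.8, -20.5, 0, 0, 0, -0.42, 8.5],
    [-23.8, -20.5, 0, 0, 0, -0.42, 8.5],
    [-23.8, -20.5, 0, 0, 0, -0.42, 8.5],
    [-23.8, -20.5, 0, 0, 0, -0.42, 8.5],
    [-23.8, -20.5, 0, 0, 0, -0.42, 8.5],
  ],
  newtons=40,
)

```text
clock: 0.77
position: [0.3794, 0.2601, 0.231]
orientation: [0.003, 3.141, -0.002]
ft_force: [0.3, 0.3, 0.8]
gripper_width: 0.997
gripper_force: 0.0
```

Run:
```python
from h import *
P=pose('wrist'); save('wrist','w_tray.png'); import pickle; pickle.dump(P,open('pw_tray.pkl','wb')); print(P[1], P[2].round(3))
```

```text
[0.3109563  0.26067686 0.37361203] [[ 0.001 -0.963 -0.27 ]
 [ 1.     0.     0.002]
 [-0.002 -0.27   0.963]]
```

drive_tool(
  steps=[
    [-12.0, -28.2, 0, 0, 0, 0, 8.5],
    [-12.0, -28.2, 0, 0, 0, 0, 8.5],
    [-12.0, -28.2, 0, 0, 0, 0, 8.5],
    [-12.0, -28.2, 0, 0, 0, 0, 8.5],
    [-12.0, -28.2, 0, 0, 0, 0, 8.5],
    [-12.0, -28.2, 0, 0, 0, 0, 8.5],
    [-12.0, -28.2, 0, 0, 0, 0, 8.5],
    [-12.0, -28.2, 0, 0, 0, 0, 8.5],
  ],
)

```text
clock: 1.48
position: [0.4993, -0.0234, 0.2309]
orientation: [-0.006, -3.142, 0.003]
ft_force: [0.2, -0.4, 1.0]
gripper_width: 0.996
gripper_force: 0.0
```

Run:
```python
from h import *
P=pose('wrist'); a=save('wrist','w_tape.png'); import pickle; pickle.dump(P,open('pw_tape.pkl','wb')); print(P[1], P[2].round(3), ctrl.sense()['position'])
cv2.imwrite('pics/two1.png',cv2.resize(np.hstack([cv2.imread('pics/w_tray.png'),a[:,:,::-1]]),(800,300)))
```

```text
[ 0.43091878 -0.02263043  0.37352262] [[ 0.003 -0.963 -0.27 ]
 [ 1.     0.002  0.003]
 [-0.002 -0.27   0.963]] [ 0.49941826 -0.02377861  0.23072328]
```

View pics/two1.png

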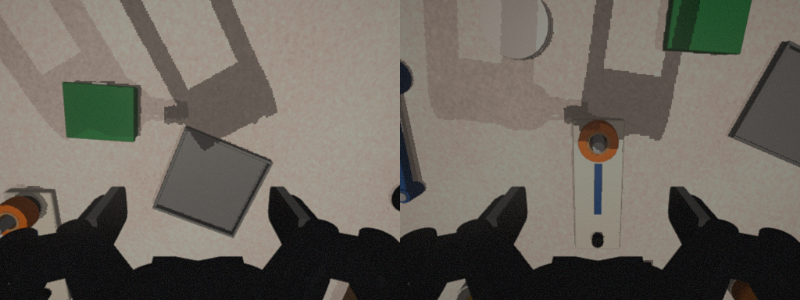

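The left half shows the whole tray, centred near (272,233) in full-size pixels. The right half shows the tape on the post near (254,181), the blue stripe and the rest pillar near (254,307).

Run:
```python
from h import *
import pickle
im=cv2.imread('pics/w_tape.png');P=pickle.load(open('pw_tape.pkl','rb'));hsv=cv2.cvtColor(im,cv2.COLOR_BGR2HSV)
m=cv2.inRange(hsv,(3,120,50),(20,255,255)); m[:140]=0;m[225:]=0;m[:,:215]=0;m[:,295:]=0
pts=np.argwhere(m)[:,::-1].astype(np.float32); c,r=cv2.minEnclosingCircle(pts);e=cv2.fitEllipse(max(cv2.findContours(m,0,1)[0],key=len))
print('tape',c,r,e,ray(P,c,.06),ray(P,e[0],.055))
s=cv2.inRange(hsv,(100,120,40),(125,255,255)); s[:200]=0;s[290:]=0;s[:,:235]=0;s[:,:][:,280:]=0
y,x=np.nonzero(s);f=np.polyfit(y,x,1);a=ray(P,(np.polyval(f,y.min()),y.min()),.014);b=ray(P,(np.polyval(f,y.max()),y.max()),.014);print('stripe',a,b,np.arctan2(*(b-a)[[1,0]]))
k=cv2.inRange(hsv,(0,0,0),(180,255,50));k[:290]=0;k[322:]=0;k[:,:240]=0;k[:,270:]=0
y,x=np.nonzero(k);print('rest',x.mean(),y.mean(),len(x),ray(P,(x.mean(),y.mean()),.025))
im=cv2.imread('pics/w_tray.png');P=pickle.load(open('pw_tray.pkl','rb'))
u=np.float32([[187,126],[271,160],[236,236],[154,207]])*1.28
Q=np.array([ray(P,q,.012) for q in u]);print('tray',Q.mean(0),Q.round(3).tolist())
```

```text
tape (253.5, 180.13461303710938) 26.930904388427734 ((253.56039428710938, 180.56239318847656), (50.03445816040039, 52.974449157714844), 179.2765655517578) [ 0.50750629 -0.02264878  0.06      ] [ 0.50919899 -0.02258535  0.055     ]
stripe [ 0.55820291 -0.02246214  0.014     ] [ 0.64474233 -0.0243572   0.014     ] -0.021894715134435798
rest 252.63348416289594 306.7873303167421 221 [ 0.68840016 -0.02413895  0.025     ]
tray [0.4730025  0.28379599 0.012     ] [[0.376, 0.244, 0.012], [0.431, 0.377, 0.012], [0.571, 0.327, 0.012], [0.514, 0.187, 0.012]]
```

drive_tool(
  steps=[
    [-1.1, 0.1, 4, 0, 0, 0, 8.5],
    [-1.1, 0.1, 8, 0, 0, 0, 8.5],
    [-1.1, 0.1, 12, 0, 0, 0, 8.5],
    [-1.1, 0.1, 15, 0, 0, 0, 8.5],
    [-1.1, 0.1, 17.5, 0, 0, 0, 8.5],
    [-1.1, 0.1, 19.5, 0, 0, 0, 8.5],
    [-1.1, 0.1, 20.5, 0, 0, 0, 8.5],
    [-1.1, 0.1, 20.5, 0, 0, 0, 8.5],
  ],
)

```text
clock: 2.2
position: [0.5067, -0.017, 0.0234]
orientation: [-0.001, -3.136, -0.001]
ft_force: [-0.3, 0.6, -0.3]
gripper_width: 0.996
gripper_force: 0.0
```

drive_tool(
  steps=[
    [0, 0, 0, 0, 0, 0, 5.0],
    [0, 0, 0, 0, 0, 0, 5.0],
    [0, 0, 0, 0, 0, 0, 5.0],
    [0, 0, 0, 0, 0, 0, 5.0],
    [0, 0, 0, 0, 0, 0, 5.0],
    [0, 0, 0, 0, 0, 0, 5.0],
    [0, 0, 0, 0, 0, 0, 5.0],
    [0, 0, 0, 0, 0, 0, 5.0],
  ],
  newtons=30,
)

```text
clock: 2.87
position: [0.5111, -0.018, 0.0286]
orientation: [0.001, 3.138, -0.001]
ft_force: [-2.0, 0.9, 6.8]
gripper_width: 0.656
gripper_force: 32.0
```

drive_tool(
  steps=[
    [0, 0, -1, 0, 0, 0, 5],
    [0, 0, -2, 0, 0, 0, 5],
    [0, 0, -3, 0, 0, 0, 5],
    [0, 0, -4.5, 0, 0, 0, 5],
    [0, 0, -6, 0, 0, 0, 5],
    [0, 0, -7.5, 0, 0, 0, 5],
    [0, 0, -9, 0, 0, 0, 5],
    [0, 0, -9, 0, 0, 0, 5],
  ],
)

```text
clock: 3.53
position: [0.512, -0.018, 0.1212]
orientation: [0.001, 3.135, -0.001]
ft_force: [1.4, 0.1, -0.9]
gripper_width: 0.654
gripper_force: 33.0
```

Run:
```python
from h import *
a=save('wrist','w_lift.png'); b=save('scene','s_lift.png'); s=ctrl.sense(); print(s['position'],s['ft_force'],s['gripper_width'])
cv2.imwrite('pics/two2.png',cv2.resize(np.hstack([a,b])[:,:,::-1],(800,300)))
```

```text
[ 0.51020755 -0.017812    0.11757891] [-0.58802755  0.76670666 -1.38104561] 0.6514673180104944
```

View pics/two2.png

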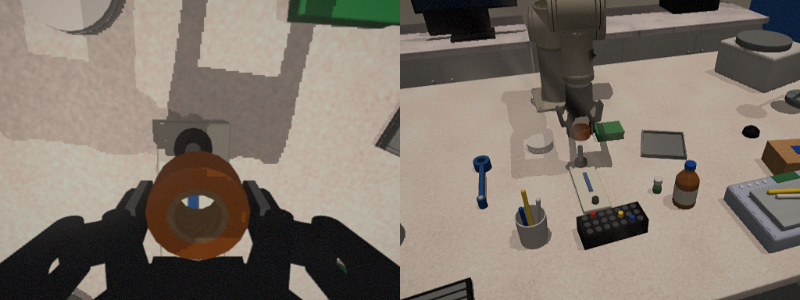

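The tape is held (wrist picture, tape at about (250,265)) and its underside is well clear of the post tip at about (245,185). The next move carries it to the tray.

drive_tool(
  steps=[
    [0.2, 2, -0.5, 0, 0, 0, 5],
    [0.6, 5, -0.5, 0, 0, 0, 5],
    [1.0, 8.5, -0.5, 0, 0, 0, 5],
    [1.5, 12.5, -0.5, 0, 0, 0, 5],
    [2.0, 16.5, -0.5, 0, 0, 0, 5],
    [2.4, 20.5, -0.5, 0, 0, 0, 5],
    [2.8, 24, -0.5, 0, 0, 0, 5],
    [3.2, 27, -0.5, 0, 0, 0, 5],
  ],
)

```text
clock: 4.3
position: [0.4761, 0.2545, 0.12]
orientation: [0.0, -3.14, 0.0]
ft_force: [0.5, 0.4, -0.9]
gripper_width: 0.658
gripper_force: 33.0
```

drive_tool(
  steps=[
    [0.2, 2, 0, 0, 0, 0, 5],
    [0.3, 3, 1, 0, 0, 0, 5],
    [0.3, 3, 3, 0, 0, 0, 5],
    [0.3, 3, 5.5, 0, 0, 0, 5],
    [0.3, 3, 8, 0, 0, 0, 5],
    [0.3, 3, 9.5, 0, 0, 0, 5],
    [0.3, 3, 10, 0, 0, 0, 5],
    [0.3, 3, 10, 0, 0, 0, 5],
  ],
)

```text
clock: 4.97
position: [0.4725, 0.2806, 0.0183]
orientation: [-0.002, -3.137, 0.004]
ft_force: [-0.3, 0.1, -0.7]
gripper_width: 0.655
gripper_force: 33.0
```

drive_tool(
  steps=[
    [0, 0, 0, 0, 0, 0, 5],
    [0, 0, 0, 0, 0, 0, 5],
    [0, 0, 0, 0, 0, 0, 5],
  ],
)

```text
clock: 5.22
position: [0.4758, 0.2826, 0.0228]
orientation: [0.002, 3.139, 0.002]
ft_force: [0.8, 0.1, -0.6]
gripper_width: 0.66
gripper_force: 33.0
```

drive_tool(
  steps=[
    [0, 0, 0.5, 0, 0, 0, 5],
    [0, 0, 0.9, 0, 0, 0, 5],
    [0, 0, 1.2, 0, 0, 0, 5],
    [0, 0, 1.4, 0, 0, 0, 5],
    [0, 0, 1.5, 0, 0, 0, 5],
    [0, 0, 1.6, 0, 0, 0, 5],
    [0, 0, 1.6, 0, 0, 0, 5],
    [0, 0, 1.6, 0, 0, 0, 5],
  ],
)

```text
clock: 5.88
position: [0.4746, 0.2823, 0.0053]
orientation: [-0.001, -3.142, 0.0]
ft_force: [-0.3, 0.5, -0.7]
gripper_width: 0.658
gripper_force: 33.0
```

Run:
```python
from h import *
for i in range(4):
    a=ctrl.read_camera('wrist'); s=ctrl.sense(); print(s['position'].round(4),s['ft_force'].round(2),s['gripper_width'])
b=save('scene','s_tray.png')
cv2.imwrite('pics/two3.png',np.hstack([cv2.resize(a,(400,300)),cv2.resize(b[110:230,270:430],(400,300))])[:,:,::-1])
```

```text
[0.4747 0.2823 0.0054] [ 0.45  0.06 -0.44] 0.6576807628496008
[0.4747 0.2823 0.0054] [ 0.24 -0.19 -0.22] 0.655098104034917
[0.4747 0.2823 0.0054] [-0.07  0.81 -1.26] 0.6540894471493036
[0.4747 0.2823 0.0055] [-0.03  0.52 -0.65] 0.6507495903848988
```

View pics/two3.png

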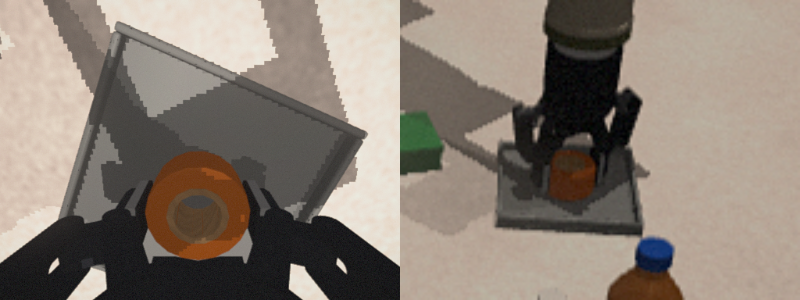

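The tape is well inside the tray and just above or on its floor. I lower it 2 mm more and release.

drive_tool(
  steps=[
    [0, 0, 0.1, 0, 0, 0, 5],
    [0, 0, 0.2, 0, 0, 0, 5],
    [0, 0, 0.2, 0, 0, 0, 5],
  ],
)

```text
clock: 6.38
position: [0.4747, 0.2823, 0.0036]
orientation: [0.001, 3.141, 0.0]
ft_force: [-1.1, -0.5, 4.4]
gripper_width: 0.654
gripper_force: 33.3
```

drive_tool(
  steps=[
    [0, 0, 0, 0, 0, 0, 6.2],
    [0, 0, 0, 0, 0, 0, 6.8],
    [0, 0, 0, 0, 0, 0, 7.2],
    [0, 0, 0, 0, 0, 0, 7.5],
    [0, 0, 0, 0, 0, 0, 7.5],
    [0, 0, -1, 0, 0, 0, 7.5],
    [0, 0, -3, 0, 0, 0, 7.5],
    [0, 0, -6, 0, 0, 0, 7.5],
  ],
)

```text
clock: 7.05
position: [0.4723, 0.2812, 0.0616]
orientation: [-0.001, -3.137, 0.004]
ft_force: [0.6, -0.3, -0.5]
gripper_width: 0.879
gripper_force: 0.0
```

drive_tool(
  steps=[
    [0, 0, -3, 0, 0, 0, 7.5],
    [0, 0, -6, 0, 0, 0, 7.5],
    [0, 0, -9, 0, 0, 0, 7.5],
    [0, 0, -12, 0, 0, 0, 7.5],
    [0, 0, -14, 0, 0, 0, 7.5],
    [0, 0, -15, 0, 0, 0, 7.5],
    [0, 0, -15, 0, 0, 0, 7.5],
    [0, 0, -15, 0, 0, 0, 7.5],
  ],
)

```text
clock: 7.72
position: [0.4746, 0.2822, 0.2131]
orientation: [0.001, 3.141, 0.0]
ft_force: [-0.5, 0.2, -1.0]
gripper_width: 0.876
gripper_force: 0.0
```

Run:
```python
from h import *
P=pose('wrist');a=save('wrist','w_rel.png'); s=ctrl.sense(); print(s['position'],s['orientation'],s['ft_force'])
hsv=cv2.cvtColor(a,cv2.COLOR_RGB2HSV);m=cv2.inRange(hsv,(3,120,50),(20,255,255));n,l,st,ce=cv2.connectedComponentsWithStats(m)
i=1+st[1:,4].argmax();print(st[i],ce[i],ray(P,ce[i],.03))
```

```text
[0.473895   0.2819284  0.21177589] [-1.26744124e-03 -3.13975641e+00  1.38866382e-03] [-0.60854606  0.7634919  -0.13146836]
[ 227  142   52   54 1633] [252.72443356 168.48193509] [0.4728697  0.28249372 0.03      ]
```

drive_tool(
  steps=[
    [0, -3, 0, 0, 0, 0, 7.5],
    [0, -7, 0, 0, 0, 0, 7],
    [0, -11, 0, 0, 0, 0, 6.5],
    [0, -15, 0, 0, 0, 0, 6],
    [0, -19, 0, 0, 0, 0, 6],
    [0, -23, 0, 0, 0, 0, 6],
    [0, -27, 0, 0, 0, 0, 6],
    [0, -31, 0, 0, 0, 0, 6],
  ],
)

```text
clock: 8.43
position: [0.4726, -0.0293, 0.2108]
orientation: [-0.001, -3.138, -0.001]
ft_force: [-0.1, -0.2, -0.3]
gripper_width: 0.698
gripper_force: 0.0
```

drive_tool(
  steps=[
    [0, -4, 0, 0, 0, 0, 6],
    [0, -8, 0, 0, 0, 0, 6],
    [0, -12, 0, 0, 0, 0, 6],
    [0, -16, 0, 0, 0, 0, 6],
    [0, -20, 0, 0, 0, 0, 6],
    [0, -24, 0, 0, 0, 0, 6],
    [0, -27, 0, 0, 0, 0, 6],
    [0, -29, 0, 0, 0, 0, 6],
  ],
)

```text
clock: 9.1
position: [0.4723, -0.3202, 0.2102]
orientation: [-0.005, -3.138, -0.003]
ft_force: [0.8, 0.0, -0.2]
gripper_width: 0.705
gripper_force: 0.0
```

drive_tool(
  steps=[
    [0, -0.6, 0, 0, 0, 0, 6],
    [0, -0.6, 0, 0, 0, 0, 6],
    [0, -0.6, 0, 0, 0, 0, 6],
    [0, -0.6, 0, 0, 0, 0, 6],
    [0, -0.6, 0, 0, 0, 0, 6],
  ],
)

```text
clock: 9.52
position: [0.4743, -0.3222, 0.213]
orientation: [0.001, -3.141, -0.001]
ft_force: [-0.0, -0.2, -0.1]
gripper_width: 0.7
gripper_force: 0.0
```

Run:
```python
from h import *
import pickle
ctrl.read_camera('wrist');ctrl.read_camera('wrist')
P=pose('wrist');a=save('wrist','w_br.png'); pickle.dump(P,open('pw_br.pkl','wb')); s=ctrl.sense(); print(s['position'],s['orientation'],s['ft_force'],s['clock'])
```

```text
[ 0.47445358 -0.32284377  0.21355791] [-8.66183717e-04  3.14121919e+00 -3.54764748e-04] [ 0.34361585  0.2471512  -0.63063188] 9.6667
```

View pics/w_br.png

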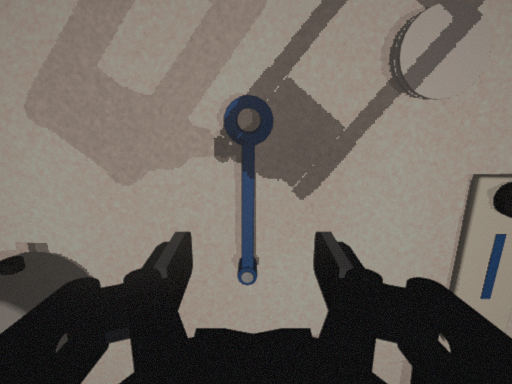

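The wrist view shows the bracket's ring at about (248,120), its bar going straight down the picture, and the small end at about (247,275). Part of the stand is visible at the right edge.

Run:
```python
from h import *
import pickle
P=pickle.load(open('pw_br.pkl','rb'));hsv=cv2.cvtColor(cv2.imread('pics/w_br.png'),cv2.COLOR_BGR2HSV)
m=cv2.inRange(hsv,(100,100,25),(130,255,255));m[:,:210]=0;m[:,290:]=0;m[300:]=0
r=m.copy();r[141:]=0
cs,h=cv2.findContours(r,cv2.RETR_CCOMP,1);big=max(cs,key=cv2.contourArea);c,rad=cv2.minEnclosingCircle(big);print('ring',c,rad,ray(P,c,.034))
holes=[q for q,hh in zip(cs,h[0]) if hh[3]>=0];q=max(holes,key=cv2.contourArea);print('bore',cv2.minEnclosingCircle(q))
b=m.copy();b[:160]=0;b[250:]=0;y,x=np.nonzero(b);f=np.polyfit(y,x,1)
p0=ray(P,(np.polyval(f,160),160),.032);p1=ray(P,(np.polyval(f,250),250),.032);print(p0,p1,'yaw',np.arctan2(*(p1-p0)[[1,0]]))
d=cv2.inRange(hsv,(0,0,0),(180,110,255));d[:262]=0;d[286:]=0;d[:,:237]=0;d[:,258:]=0
n,l,st,ce=cv2.connectedComponentsWithStats(d);print(st,ce)
print('end',ray(P,(247,277),.034))
```

```text
ring (251.6715545654297, 120.40376281738281) 22.151601791381836 [ 0.42172416 -0.32358365  0.034     ]
bore ((261.0, 106.5), 4.272101879119873)
[ 0.46315502 -0.32761232  0.032     ] [ 0.56887064 -0.32837587  0.032     ] yaw -0.007222489633024328
[[     0      0    512    384 196299]
 [   237    262     21     24    308]
 [   248    267      1      1      1]] [[255.51345142 191.36796418]
 [246.9512987  275.40584416]
 [248.         267.        ]]
end [ 0.60305101 -0.32892567  0.034     ]
```

drive_tool(
  steps=[
    [0.1, -0.4, 3, 0, 0, 0, 6],
    [0.1, -0.4, 7, 0, 0, 0, 6],
    [0.1, -0.4, 11, 0, 0, 0, 6],
    [0.1, -0.4, 14.5, 0, 0, 0, 6],
    [0.1, -0.4, 17.5, 0, 0, 0, 6],
    [0.1, -0.4, 19.5, 0, 0, 0, 6],
    [0.1, -0.4, 20.5, 0, 0, 0, 6],
    [0.1, -0.4, 20.8, 0, 0, 0, 6],
  ],
)

```text
clock: 10.33
position: [0.4719, -0.3263, 0.0032]
orientation: [-0.0, -3.139, -0.004]
ft_force: [-0.5, 0.4, -0.0]
gripper_width: 0.702
gripper_force: 0.0
```

drive_tool(
  steps=[
    [0, 0, 0, 0, 0, 0, 6],
    [0, 0, 0, 0, 0, 0, 6],
    [0, 0, 0, 0, 0, 0, 6],
    [0, 0, 0, 0, 0, 0, 6],
  ],
)

```text
clock: 10.67
position: [0.4743, -0.3287, 0.0072]
orientation: [0.001, 3.139, -0.003]
ft_force: [0.3, 0.0, -0.3]
gripper_width: 0.699
gripper_force: 0.0
```

Now I close on the bar gradually and with a firm grip.

drive_tool(
  steps=[
    [0, 0, 0, 0, 0, 0, 4],
    [0, 0, 0, 0, 0, 0, 3],
    [0, 0, 0, 0, 0, 0, 2.2],
    [0, 0, 0, 0, 0, 0, 1.6],
    [0, 0, 0, 0, 0, 0, 1.0],
    [0, 0, 0, 0, 0, 0, 0.5],
    [0, 0, 0, 0, 0, 0, 0.5],
    [0, 0, 0, 0, 0, 0, 0.5],
  ],
  newtons=90,
)

```text
clock: 11.33
position: [0.4732, -0.328, 0.0057]
orientation: [0.001, 3.141, -0.001]
ft_force: [-2.1, 0.6, 6.3]
gripper_width: 0.15
gripper_force: 88.6
```

drive_tool(
  steps=[
    [0, 0, 0, 0, 0, 0, 0.5],
    [0, 0, 0, 0, 0, 0, 0.5],
    [0, 0, -0.5, 0, 0, 0, 0.5],
    [0, 0, -1, 0, 0, 0, 0.5],
    [0, 0, -1.5, 0, 0, 0, 0.5],
    [0, 0, -2, 0, 0, 0, 0.5],
    [0, 0, -2, 0, 0, 0, 0.5],
    [0, 0, -2, 0, 0, 0, 0.5],
  ],
)

```text
clock: 12.0
position: [0.4734, -0.3279, 0.0257]
orientation: [0.001, 3.141, -0.001]
ft_force: [-0.7, -0.1, -5.4]
gripper_width: 0.145
gripper_force: 87.8
```

Run:
```python
from h import *
for i in range(4): ctrl.read_camera('top')
s=ctrl.sense(); print(s['position'],s['orientation'],s['ft_force'],s['moment'],s['gripper_width']*85,s['gripper_force'],s['clock'])
P=pose('wrist');a=save('wrist','w_br2.png');b=save('scene','s_br2.png')
cv2.imwrite('pics/two4.png',np.hstack([cv2.resize(a,(400,300)),cv2.resize(b[170:290,70:230],(400,300))])[:,:,::-1])
```

```text
[ 0.4728369  -0.32753611  0.02490141] [-1.29976921e-03 -3.14108781e+00 -6.59026662e-04] [-0.55119282 -0.72711986 -4.14955227] [ 0.0035693  -0.00311103  0.01981189] 12.499574390767926 87.79191613197327 12.2
```

View pics/two4.png

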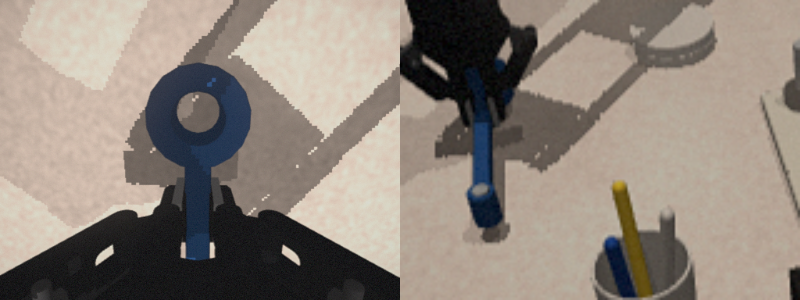

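The ring is clear at about (254,147) in full-size wrist pixels, the bar is centred in the grip, and the bracket looks lifted and level in the scene crop. I raise it and measure bore and post from the wrist pictures already taken.

drive_tool(
  steps=[
    [0, 0, -1, 0, 0, 0, 0.5],
    [0, 0, -3, 0, 0, 0, 0.5],
    [0, 0, -5, 0, 0, 0, 0.5],
    [0, 0, -7.5, 0, 0, 0, 0.5],
    [0, 0, -10, 0, 0, 0, 0.5],
    [0, 0, -12, 0, 0, 0, 0.5],
    [0, 0, -13, 0, 0, 0, 0.5],
    [0, 0, -13.3, 0, 0, 0, 0.5],
  ],
)

```text
clock: 12.97
position: [0.4744, -0.3288, 0.1616]
orientation: [0.001, 3.138, -0.005]
ft_force: [0.1, -0.7, -5.5]
gripper_width: 0.147
gripper_force: 88.1
```

drive_tool(
  steps=[
    [0, 0, 0, 0, 0, 0, 0.5],
    [0, 0, 0, 0, 0, 0, 0.5],
    [0, 0, 0, 0, 0, 0, 0.5],
    [0, 0, 0, 0, 0, 0, 0.5],
    [0, 0, 0, 0, 0, 0, 0.5],
    [0, 0, 0, 0, 0, 0, 0.5],
  ],
)

```text
clock: 13.47
position: [0.4727, -0.3274, 0.1574]
orientation: [-0.001, -3.14, -0.001]
ft_force: [-0.1, 0.6, -4.6]
gripper_width: 0.142
gripper_force: 88.1
```

```bash
cat > ring.py <<'E'
from h import *
def ring(im,P,top):
    hsv=cv2.cvtColor(im,cv2.COLOR_RGB2HSV);m=cv2.inRange(hsv,(100,90,20),(130,255,255))
    m[:70]=0;m[205:]=0;m[:,:180]=0;m[:,330:]=0
    cs,_=cv2.findContours(m,0,1);c=max(cs,key=cv2.contourArea)[:,0]
    c=c[c[:,1]<190].astype(float)                       # leave the bar out
    X=np.array([ray(P,q,top)[:2] for q in c]); A=np.c_[2*X,np.ones(len(X))]
    s=np.linalg.lstsq(A,(X**2).sum(1),rcond=None)[0]; return s[:2],np.sqrt(s[2]+s[:2]@s[:2])
E
python3 - <<'E'
from ring import *
P=pose('wrist');a=save('wrist','w_br3.png');s=ctrl.sense();p=s['position'];z0=p[2]-.0055
print(p,s['orientation'],s['ft_force'],s['moment'],s['gripper_width']*85)
c,r=ring(a,P,z0+.034);print('ring rel TCP',c-p[:2],r)
# post tip in the stored lift picture; camera offset from TCP fixed
L=P[1]-p; Q=(P[0],np.array([.51020755,-.017812,.11757891])+L,P[2])
im=cv2.imread('pics/w_lift.png');cv2.imwrite('pics/post_crop.png',cv2.resize(im[140:230,180:320],None,fx=5,fy=5,interpolation=0))
E
```

```text
[ 0.47288284 -0.32756227  0.15768192] [-1.17888883e-03 -3.14083659e+00 -8.77793864e-04] [ 0.14149428 -0.15903945 -6.34200121] [-0.03779405 -0.01479122 -0.05332501] 12.299462774453255
ring rel TCP [-0.05267297  0.00487531] 0.017489764323643273
```

View pics/post_crop.png

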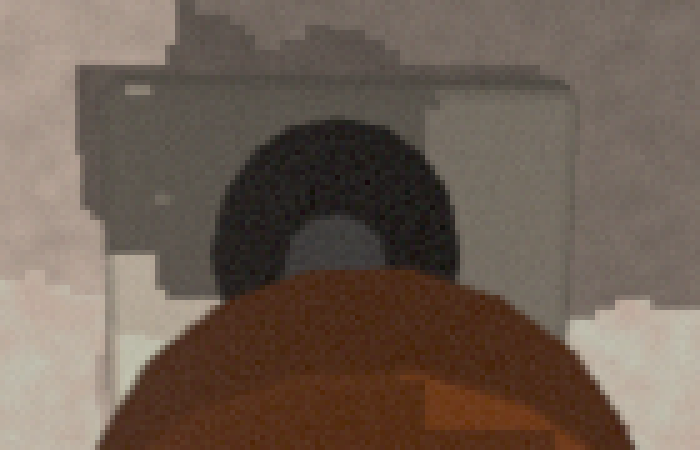

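The crop shows the shoulder's outline: left 213 and right 458 give a centre column of 247.1 in full-size pixels, and its top edge is at row 164. The plate edges at 105 and 572 agree. I redo the ring with a better blue mask.

```bash
cat > ring.py <<'E'
from h import *
def ring(im,P,top):
    f=cv2.GaussianBlur(im,(3,3),0).astype(float); m=np.uint8((f[...,2]>1.25*f[...,0]+4))*255
    m[:,:170]=0;m[:,340:]=0;m[230:]=0
    c=max(cv2.findContours(m,0,1)[0],key=cv2.contourArea)[:,0].astype(float)
    X=np.array([ray(P,q,top)[:2] for q in c]); x=np.r_[X[:,0].min()+.026,X[:,1].mean()]
    for _ in range(20):                                  # circle fit without the bar
        k=(X[:,0]<x[0]+.015); A=np.c_[2*X[k],np.ones(k.sum())]; s=np.linalg.lstsq(A,(X[k]**2).sum(1),rcond=None)[0]; x=s[:2]
    return x,np.sqrt(s[2]+x@x),len(c)
E
python3 - <<'E'
from ring import *
P=pose('wrist');s=ctrl.sense();p=s['position']
print(ring(cv2.imread('pics/w_br3.png')[:,:,::-1],P,p[2]-.0055+.034),p[:2])
L=P[1]-p; p2=np.array([.4728369,-.32753611,.02490141]); Q=(P[0],p2+L,P[2])
c,r,n=ring(cv2.imread('pics/w_br2.png')[:,:,::-1],Q,p2[2]-.0055+.034);print(c-p2[:2],r,n, 'by eye',ray(Q,(254.1,148.5),.0535)-p2)
Q=(P[0],np.array([.51020755,-.017812,.11757891])+L,P[2])
print('post',ray(Q,(247.1,164),.030)+[.02,0,0],'plate y',ray(Q,(247.7,165),.014))
E
```

```text
(array([ 0.42133551, -0.32637417]), np.float64(0.024071963216954963), 460) [ 0.47288284 -0.32756227]
[-0.05121062  0.00067882] 0.024658384165865382 412 by eye [-0.05259917  0.00077236  0.02859859]
post [ 0.5053773  -0.02179121  0.03      ] plate y [ 0.48922226 -0.02159682  0.014     ]
```

drive_tool(
  steps=[
    [0, 1.5, 0, 0, 0, 0, 0.5],
    [0, 4, 0, 0, 0, 0, 0.5],
    [0, 7.5, 0, 0, 0, 0, 0.5],
    [0, 11, 0, 0, 0, 0, 0.5],
    [0, 14.5, 0, 0, 0, 0, 0.5],
    [0, 18, 0, 0, 0, 0, 0.5],
    [0, 21, 0, 0, 0, 0, 0.5],
    [0, 22.7, 0, 0, 0, 0, 0.5],
  ],
)

```text
clock: 14.18
position: [0.4728, -0.0971, 0.1582]
orientation: [-0.002, 3.142, 0.002]
ft_force: [1.2, -0.2, -5.4]
gripper_width: 0.149
gripper_force: 88.6
```

drive_tool(
  steps=[
    [-0.8, 0, 0, 0, 0, 0, 0.5],
    [-2.2, 0, 0, 0, 0, 0, 0.5],
    [-4, 0, 0, 0, 0, 0, 0.5],
    [-6, 0, 0, 0, 0, 0, 0.5],
    [-7.5, 0, 0, 0, 0, 0, 0.5],
    [-8.5, 0, 0, 0, 0, 0, 0.5],
    [-8.8, 0, 0, 0, 0, 0, 0.5],
    [-8.8, 0, 0, 0, 0, 0, 0.5],
  ],
)

```text
clock: 14.85
position: [0.5616, -0.1008, 0.158]
orientation: [-0.001, -3.141, -0.0]
ft_force: [0.1, -0.6, -4.8]
gripper_width: 0.147
gripper_force: 88.5
```

drive_tool(
  steps=[
    [0, 0, 0, 0, 0, 0, 0.5],
    [0, 0, 0, 0, 0, 0, 0.5],
    [0, 0, 0, 0, 0, 0, 0.5],
    [0, 0, 0, 0, 0, 0, 0.5],
    [0, 0, 0, 0, 0, 0, 0.5],
    [0, 0, 0, 0, 0, 0, 0.5],
    [0, 0, 0, 0, 0, 0, 0.5],
    [0, 0, 0, 0, 0, 0, 0.5],
  ],
)

```text
clock: 15.52
position: [0.5612, -0.1008, 0.1583]
orientation: [0.001, 3.142, -0.0]
ft_force: [0.7, 0.5, -5.3]
gripper_width: 0.145
gripper_force: 88.5
```

Run:
```python
from ring import *
import pickle
for i in range(4): ctrl.read_camera('wrist')
P=pose('wrist');s=ctrl.sense();p=s['position'];a=save('wrist','w_st.png');b=save('scene','s_st.png');pickle.dump((P,p),open('pw_st.pkl','wb'))
print(p,s['orientation'],s['ft_force'],s['moment'],s['clock'],ring(a,P,p[2]-.0055+.034))
cv2.imwrite('pics/two5.png',np.hstack([a,cv2.resize(b[100:292,120:264],(288,384))])[:,:,::-1])
```

```text
[ 0.5613051  -0.1008606   0.15832623] [ 1.31976942e-03  3.14152650e+00 -7.41057402e-05] [ 0.04006356  0.07976162 -5.04487796] [-0.00236818  0.01457799  0.00146755] 15.7167 (array([ 0.50946054, -0.09953869]), np.float64(0.024101926829454657), 468)
```

View pics/two5.png

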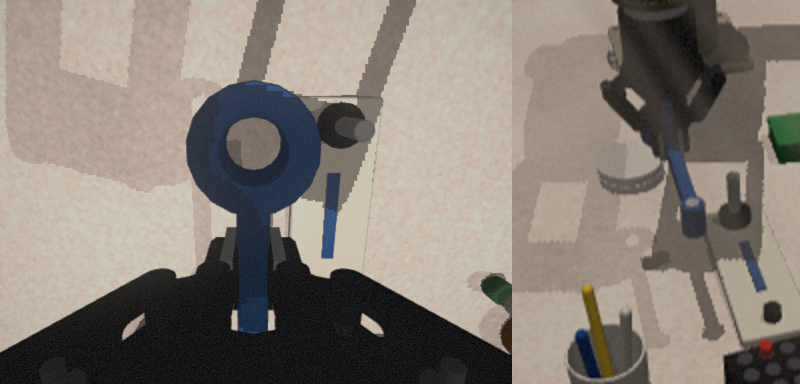

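The wrist view shows the ring at about (254,147), the post tip at about (365,131), the shoulder at about (339,125) and the stripe from (333,173) to (327,258). In the scene view the bracket is held level.

Run:
```python
from ring import *
import pickle
P,p=pickle.load(open('pw_st.pkl','rb'));im=cv2.imread('pics/w_st.png')
g=cv2.cvtColor(im,cv2.COLOR_BGR2GRAY); print(g[131,335:385]); print(g[112:152,366])
print('tip',ray(P,(365,131),.084),'shoulder',ray(P,(339.5,125),.030))
print('ring eye',ray(P,(253.7,147),p[2]+.0285),'r',ray(P,(321,147),p[2]+.0285)[1]-ray(P,(186,147),p[2]+.0285)[1])
f=im.astype(float);m=(f[...,0]>1.25*f[...,2]+10);m[:,:318]=0;m[:,345:]=0;m[:170]=0;m[262:]=0
y,x=np.nonzero(m);X=np.array([ray(P,q,.014)[:2] for q in zip(x,y)]);k=np.polyfit(X[:,0],X[:,1],1);print('stripe',X.min(0),X.max(0),X.mean(0),'yaw',np.arctan(k[0]),'y at .51,.60,.69',np.polyval(k,[.51,.6,.69]))
# bar yaw from its visible part
m=(f[...,0]>1.25*f[...,2]+4);xs=[];
for v in range(222,330,4):
    u=np.nonzero(m[v,225:285])[0]+225
    if len(u)>10: xs.append(ray(P,((u[0]+u[-1])/2,v),p[2]+.0265)[:2])
xs=np.array(xs);k=np.polyfit(xs[:,0],xs[:,1],1);print('bar yaw',np.arctan(k[0]),len(xs),'y at bore',np.polyval(k,.5095))
```

```text
[ 44  62  65  65  62  64  68  65  64  63  67  67  67  71  70  69  68  69
  71  92  96 101 102 102 104  98 103 103 102 103 100 100 102 102 100 101
 100  86  92 106 169 195 197 180 176 189 191 190 195 194]
[121 118 121 122 120 122 118 113  89  96 100 101 101 101 104 103  99 101
 100 100 101  99  98 102 103  96  99  97  98 107 119 122 118 119 120 117
 119 116 116 118]
tip [ 0.51061672 -0.02223883  0.084     ] shoulder [ 0.50990855 -0.02536562  0.03      ]
ring eye [ 0.50811841 -0.10017317  0.18682623] r 0.05024854510970464
stripe [ 0.55693474 -0.02930806] [ 0.6449237  -0.01733895] [ 0.59960981 -0.02332473] yaw -0.008298961814994022 y at .51,.60,.69 [-0.02258105 -0.02332797 -0.02407489]
bar yaw 0.04337827621054594 27 y at bore -0.10208268242314678
```

drive_tool(
  steps=[
    [-0.1, 0.8, 0, 0, 0, 0, 0.5],
    [-0.1, 2.2, 0, 0, 0, 0, 0.5],
    [-0.1, 4, 0, 0, 0, 0, 0.5],
    [-0.1, 5.8, 0, 0, 0, 0, 0.5],
    [-0.1, 7, 0, 0, 0, 0, 0.5],
    [-0.1, 7.6, 0, 0, 0, 0, 0.5],
    [-0.1, 7.7, 0, 0, 0, 0, 0.5],
    [-0.1, 7.7, 0, 0, 0, 0, 0.5],
  ],
)

```text
clock: 16.48
position: [0.5624, -0.0234, 0.1583]
orientation: [-0.0, 3.142, -0.001]
ft_force: [-0.1, 0.2, -5.0]
gripper_width: 0.145
gripper_force: 88.7
```

drive_tool(
  steps=[
    [0, 0, 0.4, 0, 0, 0, 0.5],
    [0, 0, 1.2, 0, 0, 0, 0.5],
    [0, 0, 2.1, 0, 0, 0, 0.5],
    [0, 0, 2.9, 0, 0, 0, 0.5],
    [0, 0, 3.5, 0, 0, 0, 0.5],
    [0, 0, 3.8, 0, 0, 0, 0.5],
    [0, 0, 3.9, 0, 0, 0, 0.5],
    [0, 0, 3.9, 0, 0, 0, 0.5],
  ],
)

```text
clock: 17.15
position: [0.5621, -0.0239, 0.1189]
orientation: [-0.001, -3.141, -0.0]
ft_force: [-0.8, -0.3, -5.2]
gripper_width: 0.141
gripper_force: 88.7
```

drive_tool(
  steps=[
    [0, 0, 0, 0, 0, 0, 0.5],
    [0, 0, 0, 0, 0, 0, 0.5],
    [0, 0, 0, 0, 0, 0, 0.5],
    [0, 0, 0, 0, 0, 0, 0.5],
    [0, 0, 0, 0, 0, 0, 0.5],
    [0, 0, 0, 0, 0, 0, 0.5],
    [0, 0, 0, 0, 0, 0, 0.5],
    [0, 0, 0, 0, 0, 0, 0.5],
  ],
)

```text
clock: 17.82
position: [0.5624, -0.0238, 0.1193]
orientation: [0.001, 3.142, -0.0]
ft_force: [0.2, -0.4, -6.5]
gripper_width: 0.148
gripper_force: 88.7
```

Run:
```python
from ring import *
import pickle
for i in range(4): ctrl.read_camera('wrist')
P=pose('wrist');s=ctrl.sense();p=s['position'];a=save('wrist','w_fin.png');S=pose('scene');b=save('scene','s_fin.png')
print(p,s['orientation'],s['ft_force'],s['moment'],s['clock'],ring(a,P,p[2]-.0055+.034))
z=p[2]-.0055
pr=proj(P,[.510,-.0226,.084]);print('tip wrist',pr)
for q,X in(('bore top',[.51,-.0226,z+.034]),('end top',[.69,-.024,z+.034]),('rest',[.69,-.024,.03])):print(q,proj(S,X))
B=cv2.resize(b[120:312,160:304],(432,576));A=cv2.resize(a[70:262,190:310],(360,576))
cv2.imwrite('pics/two6.png',np.hstack([A,B])[:,:,::-1])
```

```text
[ 0.56230702 -0.02380678  0.1192619 ] [-1.31761960e-03 -3.14150887e+00 -2.57629799e-05] [-0.060314    0.12641038 -5.15495308] [ 0.04196991 -0.04070714  0.02534089] 18.0167 (array([ 0.51050784, -0.02292225]), np.float64(0.024337661757964427), 442)
tip wrist [254.40126482 133.62776865]
bore top [228.28747345 163.3787036 ]
end top [248.47088531 209.06695326]
rest [249.37718656 252.03850544]
```

View pics/two6.png

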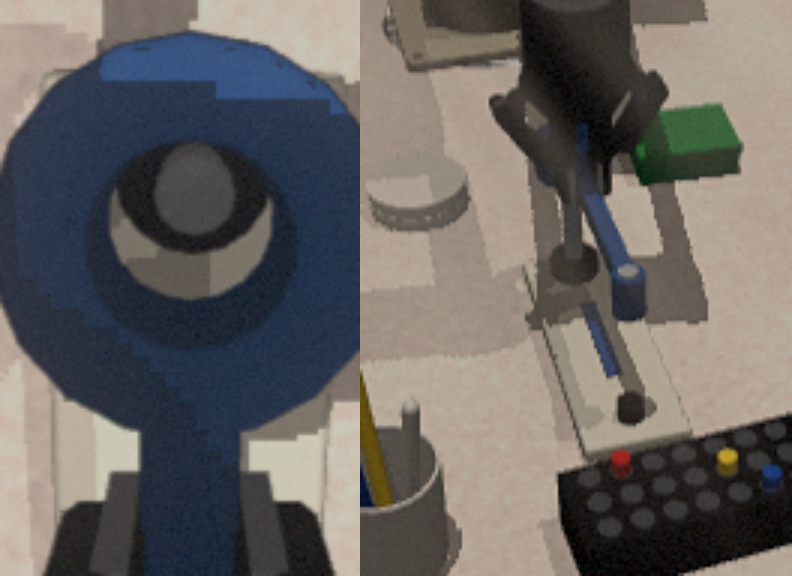

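The tip shows inside the bore at (254.7,133.3), against a prediction of (254.4,133.6). In the scene view the small end at (249,210) lies above the rest pillar, which agrees with the projection for a level bracket.

Run:
```python
from h import *
P=pose('wrist');print('tip',ray(P,(254.7,133.3),.084),'bore low rim',ray(P,(253.8,143),.1138),ray(P,(280.5,143),.1138)[1]-ray(P,(253.8,143),.1138)[1])
# tape in tray, seen from the top
a=save('top','top_f.png');m=cv2.inRange(cv2.cvtColor(a,cv2.COLOR_RGB2HSV),(5,120,70),(18,255,255));k=m[195:265,120:195];y,x=np.nonzero(k);print('tape',ray(pose('top'),(x.mean()+120,y.mean()+195),.03),len(x))
```

```text
tip [ 0.50981856 -0.02243023  0.084     ] bore low rim [ 0.51177554 -0.02303457  0.1138    ] 0.012855280348838854
tape [0.47612784 0.28303147 0.03      ] 225
```

drive_tool(
  steps=[
    [0.13, 0.05, 0, 0, 0, 0, 0.5],
    [0.13, 0.05, 0, 0, 0, 0, 0.5],
    [0.13, 0.05, 0, 0, 0, 0, 0.5],
    [0.13, 0.05, 0, 0, 0, 0, 0.5],
    [0.13, 0.05, 0, 0, 0, 0, 0.5],
    [0.13, 0.05, 0, 0, 0, 0, 0.5],
  ],
)

```text
clock: 18.67
position: [0.561, -0.0233, 0.1193]
orientation: [-0.001, -3.142, 0.0]
ft_force: [-0.5, 0.3, -5.7]
gripper_width: 0.142
gripper_force: 88.7
```

```bash
python3 -c "
from bench import ctrl
s=ctrl.sense();print(s['position'],s['joint_velocities'].round(3));print(ctrl.close_job())"
```

```text
[ 0.56103619 -0.02334229  0.11927716] [ 0.001 -0.    -0.     0.    -0.001  0.001]
the job is handed in; nothing more can be done
None
```

The job is handed in: the tape roll lies flat in the grey tray, and the arm holds the bracket level and still, with the ring within about 1 mm of centre over the post (by my last camera measurement), its underside about 3 cm above the tip, and the small end above the rest pillar.

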